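# Stack the handled component case on its stacking case

### The arm

A 6-joint arm with a two-finger parallel gripper is mounted at the origin on the work surface. World frame = base frame: x ahead of the robot, y to its left, z up, the work surface at z = 0. Lengths are in m, angles in degrees, forces in N, time in s.
With the tool pointing down it reaches from about 0.35 to 0.875 m from the base axis. Payload 4.2 kg.
Tool frame: the origin (TCP) lies on the centre line of the jaws, within the pads' length; the fingertips stand 19 mm ahead of it and the grasp point (between the pads) is the TCP; z points along the fingers, y is the line along which they close (so a half turn about z gives the same grasp; the last joint's range is limited). The gripper opens to 87 mm and grips with 3 to 60 N. Pads are 19 mm wide; open, the fingers measure 117 mm over their backs; the gripper's body (75 mm by 190 mm) begins 51 mm behind the grasp point.
Start: joints at [-52.391, 22.042, 0.453, 0, -68.411, -14.817], TCP at [0.242, -0.576, 0.242] pointing down, gripper open.
Joint ranges: [-179.83, 179.83], [-69.29, 118.12], [-61.27, 80.66], [-181.25, 117.63], [-171.15, -9.14], [-177.46, 177.46]. Speed limits (degrees/s): [159.86, 159.86, 180, 180, 180, 180].

### API

Orientations are given as a 3x3 rotation matrix whose columns are the frame's x, y, z axes.
In Python, from station import sense, capture, finish_job, search_frame, masks_of gives the robot as it stands.
- The arm moves only by the tool drive_tool, never from a script. Its argument "rows" is a list of rows, each a list of 7 numbers: the opening in per cent of the stroke, from 0 (shut) to 100 (fully open), then the shift along the world's x, y, z in mm, then the turn, a rotation vector about the world's x, y, z in rad. In form: [[fingers, dx, dy, dz, wx, wy, wz], ...]. A call has 1 to 5 rows; each row shifts and turns the commanded pose from where the row before left it; what a row does not reach is not made up. A row lasts 1/12 s, in which the tool goes at most 41.7 mm and 7.16 degrees, less where a joint would pass 70% of its speed; a pose out of reach is approached as far as the arm can. A call is refused whole if a number of a shift passes 41.7 or a number of a turn 0.125, either way. A call with a gripper value outside its range is refused whole. The fingers move at their own pace and stop on an object; the grip force is fixed at half the most. Time passes only in rows, so rows that do not move let the fingers close. It gives the time, the measured TCP pose, the force, the opening and the grip force at its end, in the units of the state.
- sense(): the state, without advancing time (a new reading comes with each control period).
- capture(name): name is "side" or "top"; returns a dict with "frame" (420x560x3 uint8, red, green, blue), "z_map" (420x560 float32, m along the optical axis (not along the pixel's ray), 0 where there is no reading), "fx", "fy", "cx", "cy" (pixels), "distortion" ([k1, k2, p1, p2, k3] as OpenCV has them; the pictures are not rectified), "R" (3x3) and "t" (3): a world point X has camera coordinates R X + t. Camera axes: x right, y down, z forward; pixel columns grow to the right and rows downward; lengths in m; the calibration is good to about 2 mm. A picture is of the moment at which its call begins.
- finish_job(): hands the job in; it is judged then, once.
Trained networks look in a picture, given as the dict that the camera call returned (one of the last four; its "shot" number tells which), for a name from the list of things; names that differ only in an ending like _2 or _b are one class to them, and where a whole thing is asked for, a point or a joint stands for the part that bears it (a point fixed in the world has none). Each returns a list of dicts, best first, with "p" (0 to 1); they miss things now and then, are a little off and sometimes report something else, mostly with a low value. They report only what shows in the picture. A call takes as long as a camera call. They do not tell look-alikes from the thing itself.
- search_frame(label, picture): "xy" ([column, row] in pixels, amid what is visible of it).
- masks_of(label, picture): "region" (420x560 bool, what is visible of it) and "xy" ([column, row] in pixels, amid what is visible of it).
The state is a dict: "time_s": time; "joints": joint angles; "joint_velocities": joint speeds; "effort": joint torques, N m; "tcp_pos": TCP position; "ee_rot": TCP orientation; "wrist_force": force on the tool from outside, world axes, zero at the start; "moment": the same for the moment, N m; "gripper_width": opening from 0.0 (shut) to 1.0 (fully open); "gripper_force": force on a finger pad.
Only numpy, scipy, OpenCV 4.12 (cv2) and the standard library are available. Lean on these libraries where they do the work, as an engineer would, in place of code of your own. Each camera call takes 0.05 s, during which the arm holds its last target. There are 200 camera calls.

### The job

Put the small black case with the carrying handle away on top of the case of the same size that has four square recesses in its lid: lower it until all four of its feet are down in the recesses, then let go. The lengthways directions of the two cases must match, and the other cases and the lower case stay where they stand.

Things in the scene. Friction and masses are not known exactly. Their poses are not given: they have to be found in the camera images.
- case_mid (a point): Case to move: loose black box, grey lid, the only one with a handle; 0.35-0.7 kg. In mm: 130 long (x) x 90 wide (y) x 108 high: 4 round feet 10 high, dia 12, at x +-45, y +-25; body 50, lid 8, handle 40. Handle: level bar along x, 80 long, 14 wide, 14 high, 26 free under it, on 10 long end posts. Point: centre, z up, 54 above the soles; bar's middle is 47 straight above it.
- dock_top (a point): Case to stack on: loose, 0.9 kg, no handle; in mm 130 (x) x 90 (y), 68 high; grey lid with four 30 mm square recesses, 8 deep, black flat floors, centred at x +-45, y +-25. Point: middle of the lid's top face, z up. With the feet on the recess floors the upper case's centre is 46 above this point; either way round (half a turn) is right.
- flat_top (a point): Bystander to leave alone: loose case, 0.8 kg, same 130 x 90 footprint and 68 mm high, smooth flat grey lid with neither recesses nor handle. Point: middle of its lid's top face.
- small_top (a point): Bystander to leave alone: smaller loose case, 90 x 62 and 68 mm high, with 18 mm lid recesses too close together for the feet. Point: middle of its lid's top face.
Not all that is in view belongs to the job. What is shaped like the part that bears dock_top but pink is not meant. Leave any green look-alike of the part that bears case_mid alone.

How it is judged:
By the outcome, as a careful person would: the job done as asked, in the order asked, and still so for the second after the job is handed in, with the robot touching nothing.
It also fails if it takes over 43 s, if anything falls off the work surface, if the arm or the gripper's body presses on something with over 40 N, if the wrist force passes 120 N, or if a joint passes its speed limit or range.

## Working session

There is one attempt and no reset: what is moved stays moved. The work goes in short steps, Python scripts to look and compute and a tool call to move; the robot and the scene stay as the last step left them, time stands still between calls to the robot, and variables do not carry over. Pictures are saved under pics/ and viewed, at most 10 in all, crops included, and the job is handed in when it is done.

Besides the shell and the picture viewer there is one more tool, called by a JSON object that holds its "name" and its "arguments". drive_tool: Moves the arm, as the interface text tells. Its arguments: {"type":"object","properties":{"rows":{"type":"array"}},"required":["rows"]}

```bash
mkdir -p pics
cat > h.py <<'E'
import numpy as np, cv2
from station import sense, capture, finish_job, search_frame, masks_of
def cloud(p):
    z=p["z_map"]; h,w=z.shape
    K=np.array([[p["fx"],0,p["cx"]],[0,p["fy"],p["cy"]],[0,0,1.]])
    u,v=np.meshgrid(np.arange(w),np.arange(h))
    n=cv2.undistortPoints(np.stack([u,v],-1).reshape(-1,1,2).astype(np.float64),K,np.array(p["distortion"],float)).reshape(h,w,2)
    c=np.dstack([n[...,0]*z,n[...,1]*z,z])
    X=(c-np.array(p["t"]))@np.array(p["R"])
    X[z==0]=np.nan
    return X
E
python3 - <<'E'
from h import *
ims=[]
for n in("side","top"):
    p=capture(n);X=cloud(p);im=p["frame"][...,::-1].copy()
    print(n,"cam",(-np.array(p["R"]).T@np.array(p["t"])).round(3), np.array(p["R"]).round(2).tolist())
    for l in("case_mid","dock_top","flat_top","small_top"):
        for d in masks_of(l,p)[:3]:
            P=X[d["region"]];P=P[~np.isnan(P[:,0])]
            if len(P)<5: print(l,d["p"],len(P));continue
            zt=np.percentile(P[:,2],[5,50,98]).round(3)
            print(l,round(d["p"],2),np.array(d["xy"]).round(),len(P),"med",np.median(P,0).round(3),"z",zt)
            for q,name in((P[abs(P[:,2]-.068)<.008],"lid"),(P[P[:,2]>.09],"hi")):
                if len(q)>20:
                    r=cv2.minAreaRect((q[:,:2]*1000).astype(np.float32)); print("   ",name,len(q),np.round(r[0],1),np.round(r[1],1),round(r[2],1),q[:,2].mean().round(4))
            cv2.putText(im,l[:5],tuple(int(a) for a in d["xy"]),0,.35,(0,0,255),1)
    cv2.imwrite(f"pics/{n}0.png",im)
E
```

```text
side cam [0.423 0.985 1.057] [[-0.99, -0.13, 0.0], [-0.1, 0.76, -0.64], [0.08, -0.63, -0.77]]
case_mid 0.9 [317. 391.] 2460 med [0.375 0.701 0.068] z [0.041 0.068 0.109]
    lid 1956 [372.8 693.4] [ 92.  127.7] 73.7 0.0683
    hi 269 [372.3 691.7] [15.6 77.7] 75.4 0.1064
case_mid 0.79 [282. 256.] 1670 med [0.502 0.34  0.068] z [0.021 0.068 0.109]
    lid 1024 [502.5 322.5] [131.7  94.5] 24.8 0.0684
    hi 184 [503.7 322.8] [79.3 15.5] 24.0 0.1053
dock_top 0.63 [285. 182.] 1207 med [0.539 0.052 0.064] z [0.02  0.064 0.072]
    lid 759 [541.7  29.9] [131.6  98. ] 9.1 0.0672
dock_top 0.62 [341. 218.] 1558 med [0.338 0.163 0.064] z [0.014 0.064 0.072]
    lid 953 [338.2 146.4] [ 95.4 134.9] 38.4 0.0672
flat_top 0.55 [308. 119.] 867 med [ 0.471 -0.285  0.064] z [0.019 0.064 0.071]
    lid 515 [ 472.2 -311.3] [128.2  97.3] 16.5 0.0668
small_top 0.88 [218. 206.] 768 med [0.73  0.181 0.063] z [0.015 0.063 0.072]
    lid 453 [731.  162.4] [88.8 71.3] 12.3 0.0672
small_top 0.36 [284. 182.] 1231 med [0.539 0.053 0.064] z [0.018 0.064 0.072]
    lid 763 [541.7  29.9] [131.6  98. ] 9.1 0.0672
top
[... 257 characters left out ...]
 0.1062
case_mid 0.95 [133. 259.] 1035 med [0.368 0.678 0.066] z [0.026 0.066 0.109]
    lid 742 [371.4 687.5] [ 93.4 129. ] 75.8 0.0669
    hi 102 [372.3 688. ] [15.6 77.5] 72.2 0.1051
dock_top 0.9 [318. 224.] 975 med [0.541 0.028 0.065] z [0.041 0.065 0.074]
    lid 729 [545.2  28. ] [131.8  95. ] 13.1 0.0666
dock_top 0.76 [283. 277.] 907 med [0.34  0.145 0.065] z [0.055 0.065 0.073]
    lid 707 [339.8 146. ] [ 90.1 128.4] 39.4 0.0663
flat_top 0.8 [411. 244.] 1002 med [ 0.472 -0.308  0.066] z [0.029 0.066 0.074]
    lid 831 [ 472.9 -314.8] [131.4  92.7] 13.8 0.0672
small_top 0.94 [282. 173.] 456 med [0.729 0.159 0.065] z [0.038 0.065 0.074]
    lid 345 [735.2 160.5] [92.6 63.9] 10.8 0.0667
```

```bash
python3 -c "
import cv2
a=cv2.imread('pics/side0.png')[90:420,130:430];b=cv2.imread('pics/top0.png')[120:320,90:450]
cv2.imwrite('pics/s1.png',cv2.resize(a,None,fx=1.8,fy=1.8));cv2.imwrite('pics/t1.png',cv2.resize(b,None,fx=2.2,fy=2.2))"
```

```text
(no output)
```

View pics/s1.png

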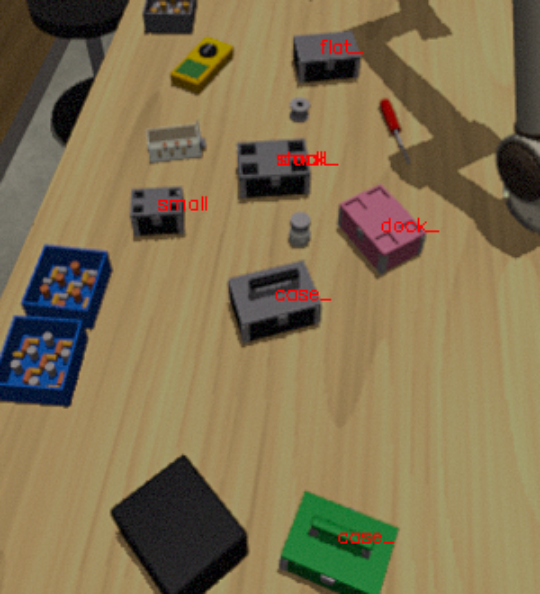

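View pics/t1.png

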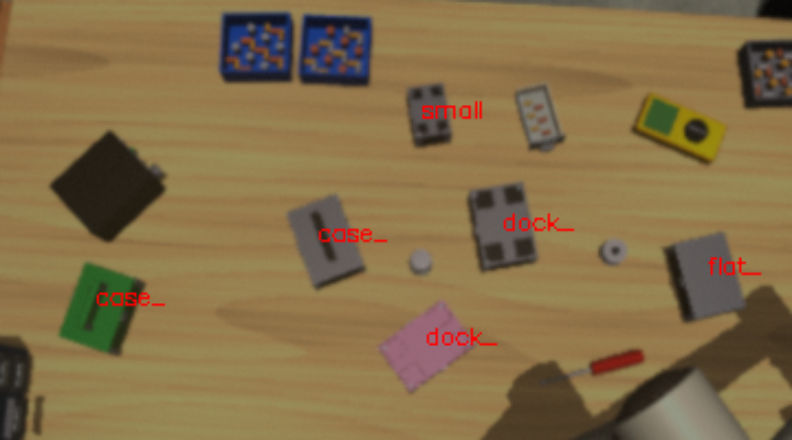

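The side view shows the grey cased with a handle at about (282,256), and the dock with four black recesses at (285,182). The pink dock look-alike is at (341,218) and the green handled look-alike at (317,391). The top view agrees, with the case at (234,229) and the dock at (318,224).

Run:
```python
from h import *
s=sense(); print(s["tcp_pos"],np.round(s["ee_rot"],3).tolist(),s["time_s"],s["gripper_width"],s["wrist_force"])
# refine rects: lid edge fit with model of lid / recess
for n in("side","top"):
    p=capture(n);X=cloud(p)
    d=[m for m in masks_of("dock_top",p)]
    for m in d:
        Q=X[m["region"]]; f=p["frame"][m["region"]].astype(float)
        if abs(np.nanmedian(Q[:,0])-.54)>.03: continue
        # dark pixels near z .060 -> recess floors
        k=(f.mean(1)<55)&(Q[:,2]>.05)
        r=cv2.kmeans((Q[k][:,:2]*1000).astype(np.float32),4,None,(3,50,.1),10,cv2.KMEANS_PP_CENTERS)
        c=r[2]; print(n,k.sum(),c.round(1).tolist(),c.mean(0))
        cc=c-c.mean(0); w,v=np.linalg.eigh(cc.T@cc); a=np.degrees(np.arctan2(v[1,1],v[0,1])); print(a,np.sqrt(w/4)); break
```

```text
[ 0.24208953 -0.57615706  0.24150829] [[-0.922, -0.387, -0.0], [-0.387, 0.922, 0.0], [-0.0, 0.0, -1.0]] 0.5 1.000348721256176 [-0.62644182 -0.92945961  0.31247503]
side 306 [[498.8999938964844, 52.29999923706055], [574.5, 68.80000305175781], [593.7999877929688, 8.399999618530273], [505.6000061035156, -11.300000190734863]] [543.23395   29.560246]
-166.7663 [31.664103 42.066635]
top 187 [[583.7999877929688, 60.900001525878906], [497.70001220703125, 41.900001525878906], [594.5999755859375, 11.699999809265137], [507.8999938964844, -8.199999809265137]] [546.0305    26.548927]
-166.9274 [25.377254 44.29247 ]
```

{"name": "drive_tool", "arguments": {"rows": [[100, 21.5, 31.3, 0, 0, 0, 0.0245], [100, 21.5, 31.3, 0, 0, 0, 0], [100, 21.5, 31.3, 0, 0, 0, 0], [100, 21.5, 31.3, 0, 0, 0, 0], [100, 21.5, 31.3, 0, 0, 0, 0]]}}

```text
time_s: 1.12
tcp_pos: [0.3503, -0.4182, 0.2417]
ee_rot: [[-0.912, -0.409, 0.0], [-0.409, 0.912, -0.0], [-0.0, -0.0, -1.0]]
wrist_force: [1.1, -0.4, 0.1]
gripper_width: 0.999
gripper_force: 0.0
```

{"name": "drive_tool", "arguments": {"rows": [[100, 21.5, 31.3, 0, 0, 0, 0], [100, 21.5, 31.3, 0, 0, 0, 0], [100, 21.5, 31.3, 0, 0, 0, 0], [100, 21.5, 31.3, 0, 0, 0, 0], [100, 21.5, 31.3, 0, 0, 0, 0]]}}

```text
time_s: 1.53
tcp_pos: [0.4579, -0.2615, 0.242]
ee_rot: [[-0.912, -0.41, 0.001], [-0.41, 0.912, -0.0], [-0.001, -0.001, -1.0]]
wrist_force: [0.1, -0.4, 0.1]
gripper_width: 1.0
gripper_force: 0.0
```

{"name": "drive_tool", "arguments": {"rows": [[100, 21.5, 31.3, 0, 0, 0, 0], [100, 21.5, 31.3, 0, 0, 0, 0], [100, 0, 40, 0, 0, 0, 0], [100, 0, 40, 0, 0, 0, 0], [100, 0, 40, 0, 0, 0, 0]]}}

```text
time_s: 1.95
tcp_pos: [0.5002, -0.0787, 0.2415]
ee_rot: [[-0.912, -0.41, 0.0], [-0.41, 0.912, -0.0], [-0.0, -0.0, -1.0]]
wrist_force: [1.0, 0.1, 0.4]
gripper_width: 1.001
gripper_force: 0.0
```

{"name": "drive_tool", "arguments": {"rows": [[100, 0, 40, 0, 0, 0, 0], [100, 0, 40, 0, 0, 0, 0], [100, 0, 40, 0, 0, 0, 0], [100, 0, 40, 0, 0, 0, 0], [100, 0, 40, 0, 0, 0, 0]]}}

```text
time_s: 2.37
tcp_pos: [0.4998, 0.1214, 0.242]
ee_rot: [[-0.912, -0.41, 0.001], [-0.41, 0.912, 0.0], [-0.001, 0.0, -1.0]]
wrist_force: [1.1, 0.7, 0.2]
gripper_width: 1.002
gripper_force: 0.0
```

{"name": "drive_tool", "arguments": {"rows": [[100, 0, 40, 0, 0, 0, 0], [100, 0, 40, 0, 0, 0, 0], [100, 0, 40, 0, 0, 0, 0], [100, 0, 40, 0, 0, 0, 0], [100, 0, 0, 0, 0, 0, 0]]}}

```text
time_s: 2.78
tcp_pos: [0.5004, 0.2855, 0.2412]
ee_rot: [[-0.91, -0.415, 0.002], [-0.415, 0.91, 0.002], [-0.002, 0.001, -1.0]]
wrist_force: [0.9, -0.1, -0.2]
gripper_width: 0.998
gripper_force: 0.0
```

{"name": "drive_tool", "arguments": {"rows": [[100, 4.5, 35, 0, 0, 0, 0], [100, 0, 0, -35, 0, 0, 0], [100, 0, 0, -25, 0, 0, 0], [100, 0, 0, -15, 0, 0, 0], [100, 0, 0, 0, 0, 0, 0]]}}

```text
time_s: 3.2
tcp_pos: [0.5027, 0.3131, 0.1624]
ee_rot: [[-0.912, -0.41, -0.006], [-0.41, 0.912, -0.005], [0.008, -0.002, -1.0]]
wrist_force: [-0.1, -0.3, 1.2]
gripper_width: 0.998
gripper_force: 0.0
```

Run:
```python
from h import *
s=sense(); print(s["tcp_pos"],s["wrist_force"])
p=capture("side");X=cloud(p)
cv2.imwrite("pics/s2.png",cv2.resize(p["frame"][170:330,200:380,::-1],None,fx=3.5,fy=3.5))
```

```text
[0.50268045 0.3130563  0.16241065] [-0.07088694 -0.26873834  1.18058065]
```

View pics/s2.png

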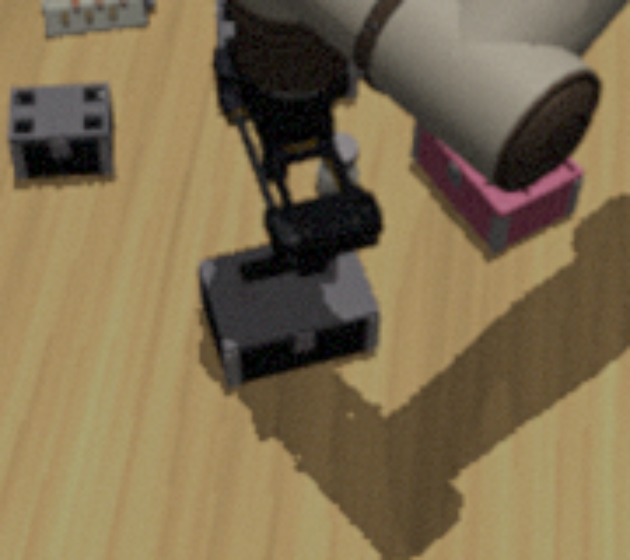

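The fingers hang above the handle at about (288,238) in the side view and straddle the bar. I'll centre them and descend.

{"name": "drive_tool", "arguments": {"rows": [[100, 2.5, 7.5, 0, 0, 0, 0], [100, 0, 0, -15, 0, 0, 0], [100, 0, 0, -15, 0, 0, 0], [100, 0, 0, -10, 0, 0, 0], [100, 0, 0, 0, 0, 0, 0]]}}

```text
time_s: 3.67
tcp_pos: [0.5069, 0.3218, 0.1257]
ee_rot: [[-0.912, -0.41, -0.001], [-0.41, 0.912, -0.001], [0.002, -0.0, -1.0]]
wrist_force: [0.1, -0.5, -0.9]
gripper_width: 1.001
gripper_force: 0.0
```

{"name": "drive_tool", "arguments": {"rows": [[100, -1.5, -1, -8, 0, 0, 0], [100, 0, 0, -8, 0, 0, 0], [100, 0, 0, -7, 0, 0, 0], [100, 0, 0, 0, 0, 0, 0], [100, 0, 0, 0, 0, 0, 0]]}}

```text
time_s: 4.08
tcp_pos: [0.5056, 0.3208, 0.1032]
ee_rot: [[-0.912, -0.41, -0.0], [-0.41, 0.912, -0.001], [0.001, -0.0, -1.0]]
wrist_force: [-0.8, 0.1, 0.3]
gripper_width: 0.997
gripper_force: 0.0
```

{"name": "drive_tool", "arguments": {"rows": [[0, 0, 0, 0, 0, 0, 0], [0, 0, 0, 0, 0, 0, 0], [0, 0, 0, 0, 0, 0, 0], [0, 0, 0, 0, 0, 0, 0], [0, 0, 0, 0, 0, 0, 0]]}}

```text
time_s: 4.5
tcp_pos: [0.5057, 0.321, 0.1038]
ee_rot: [[-0.912, -0.41, 0.0], [-0.41, 0.912, 0.0], [-0.0, 0.0, -1.0]]
wrist_force: [0.9, -0.1, 0.3]
gripper_width: 0.71
gripper_force: 0.0
```

{"name": "drive_tool", "arguments": {"rows": [[0, 0, 0, 0, 0, 0, 0], [0, 0, 0, 0, 0, 0, 0], [0, 0, 0, 0, 0, 0, 0], [0, 0, 0, 0, 0, 0, 0], [0, 0, 0, 0, 0, 0, 0]]}}

```text
time_s: 4.92
tcp_pos: [0.5056, 0.3209, 0.1035]
ee_rot: [[-0.912, -0.41, -0.0], [-0.41, 0.912, -0.0], [0.0, -0.0, -1.0]]
wrist_force: [0.1, 0.4, -0.1]
gripper_width: 0.33
gripper_force: 0.0
```

{"name": "drive_tool", "arguments": {"rows": [[0, 0, 0, -3, 0, 0, 0], [0, 0, 0, 0, 0, 0, 0], [0, 0, 0, 0, 0, 0, 0], [0, 0, 0, 0, 0, 0, 0], [0, 0, 0, 0, 0, 0, 0]]}}

```text
time_s: 5.33
tcp_pos: [0.5053, 0.3209, 0.1]
ee_rot: [[-0.912, -0.41, -0.001], [-0.41, 0.912, -0.0], [0.001, 0.0, -1.0]]
wrist_force: [-0.9, 1.0, -2.4]
gripper_width: 0.154
gripper_force: 30.0
```

{"name": "drive_tool", "arguments": {"rows": [[0, 0, 0, 0, 0, 0, 0], [0, 0, 0, 0, 0, 0, 0], [0, 0, 0, 0, 0, 0, 0], [0, 0, 0, 0, 0, 0, 0]]}}

```text
time_s: 5.67
tcp_pos: [0.5053, 0.3205, 0.1]
ee_rot: [[-0.912, -0.41, -0.001], [-0.41, 0.912, -0.001], [0.001, -0.0, -1.0]]
wrist_force: [0.2, 0.6, -5.1]
gripper_width: 0.159
gripper_force: 30.0
```

Gripped: the opening is about 14 mm at 30 N. Lifting.

{"name": "drive_tool", "arguments": {"rows": [[0, 0, 0, 10, 0, 0, 0], [0, 0, 0, 20, 0, 0, 0], [0, 0, 0, 25, 0, 0, 0], [0, 0, 0, 25, 0, 0, 0], [0, 0, 0, 20, 0, 0, 0]]}}

```text
time_s: 6.08
tcp_pos: [0.5057, 0.3207, 0.2028]
ee_rot: [[-0.912, -0.41, 0.001], [-0.41, 0.912, 0.0], [-0.001, -0.0, -1.0]]
wrist_force: [-0.3, 0.5, -4.8]
gripper_width: 0.157
gripper_force: 30.0
```

{"name": "drive_tool", "arguments": {"rows": [[0, 0, 0, 20, 0, 0, 0], [0, 2, -15, 0, 0, 0, -0.05], [0, 4, -25, 0, 0, 0, -0.05], [0, 4, -30, 0, 0, 0, -0.05], [0, 4, -30, 0, 0, 0, -0.049]]}}

```text
time_s: 6.5
tcp_pos: [0.5189, 0.2197, 0.2207]
ee_rot: [[-0.976, -0.22, -0.001], [-0.22, 0.976, -0.001], [0.001, -0.0, -1.0]]
wrist_force: [1.0, 0.2, -5.1]
gripper_width: 0.157
gripper_force: 30.0
```

{"name": "drive_tool", "arguments": {"rows": [[0, 4, -30, 0, 0, 0, 0], [0, 4, -30, 0, 0, 0, 0], [0, 4, -30, 0, 0, 0, 0], [0, 4, -30, 0, 0, 0, 0], [0, 4, -30, 0, 0, 0, 0]]}}

```text
time_s: 6.92
tcp_pos: [0.5389, 0.0691, 0.2209]
ee_rot: [[-0.975, -0.221, -0.001], [-0.221, 0.975, -0.0], [0.001, 0.0, -1.0]]
wrist_force: [0.4, 0.2, -6.0]
gripper_width: 0.155
gripper_force: 30.0
```

{"name": "drive_tool", "arguments": {"rows": [[0, 3, -20, 0, 0, 0, 0], [0, 3, -15, 0, 0, 0, 0], [0, 0, -7, 0, 0, 0, 0], [0, 0, 0, 0, 0, 0, 0], [0, 0, 0, 0, 0, 0, 0]]}}

```text
time_s: 7.33
tcp_pos: [0.5453, 0.029, 0.2206]
ee_rot: [[-0.975, -0.221, -0.0], [-0.221, 0.975, 0.0], [0.0, 0.0, -1.0]]
wrist_force: [-0.4, 0.7, -5.8]
gripper_width: 0.157
gripper_force: 30.0
```

```bash
cat > m.py <<'E'
from h import *
import sys
s=sense(); print(s["tcp_pos"],np.round(s["ee_rot"],3).tolist(),s["wrist_force"],s["moment"],s["gripper_width"])
ims=[]
for n,(r,c) in(("side",(90,190)),("top",(130,220))):
    p=capture(n);X=cloud(p); ims.append(cv2.resize(p["frame"][r:r+160,c:c+160,::-1],None,fx=2.5,fy=2.5))
    for l in("case_mid","dock_top"):
        for d in masks_of(l,p)[:3]:
            P=X[d["region"]];P=P[~np.isnan(P[:,0])]
            if len(P)<30: continue
            h=np.median(P[:,2])
            q=P[abs(P[:,2]-h)<.006]; r=cv2.minAreaRect((q[:,:2]*1000).astype(np.float32))
            print(n,l,round(d["p"],2),len(P),"z",np.percentile(P[:,2],[2,50,98]).round(3),np.round(r[0],1),np.round(r[1],1),round(r[2],1))
cv2.imwrite(f"pics/{sys.argv[1]}.png",np.hstack(ims))
E
python3 m.py m1
```

```text
[0.54527014 0.0290189  0.2206062 ] [[-0.975, -0.221, -0.0], [-0.221, 0.975, 0.0], [0.0, 0.0, -1.0]] [-0.37364866  0.69738802 -5.76374641] [0.02452008 0.01077861 0.02636855] 0.1573572116313401
side case_mid 0.7 1239 z [0.061 0.187 0.227] [543.   29.8] [130.2  97.2] 12.7
side case_mid 0.62 2628 z [0.001 0.068 0.109] [372.3 692.4] [ 93.4 128.8] 74.7
side dock_top 0.91 926 z [0.016 0.063 0.073] [539.4  42.1] [126.   72.1] 12.4
side dock_top 0.62 1480 z [0.014 0.064 0.072] [338.3 147.6] [ 94.7 134.1] 37.8
top case_mid 0.81 470 z [0.137 0.187 0.23 ] [522.4  23.4] [81.8 90.8] 12.6
top case_mid 0.66 1006 z [0.014 0.066 0.108] [371.7 688. ] [ 93.  128.7] 75.1
top dock_top 0.93 408 z [0.051 0.064 0.613] [320.8 170.3] [91.4 67.7] 39.8
top dock_top 0.51 165 z [-0.004  0.058  0.116] [513.7  22.7] [67.  88.8] 13.0
```

View pics/m1.png

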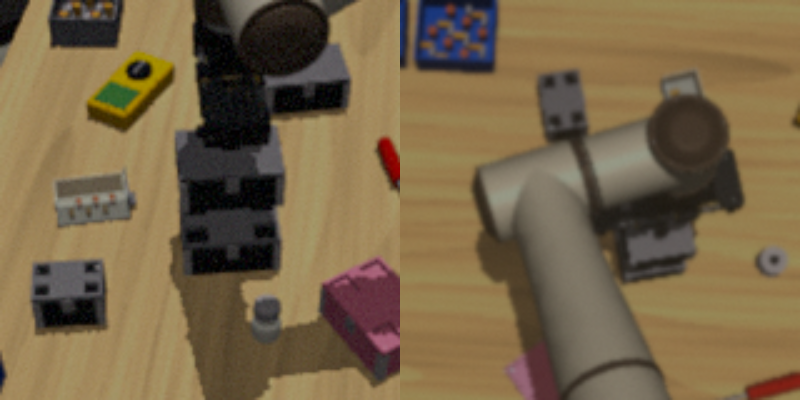

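The held case sits right above the dock with matching yaw: side view (232,180) over (232,240) in the left crop. Lowering.

{"name": "drive_tool", "arguments": {"rows": [[0, 0, -0.7, -12, 0, 0, 0], [0, 0, 0, -12, 0, 0, 0], [0, 0, 0, -11, 0, 0, 0], [0, 0, 0, -7, 0, 0, 0], [0, 0, 0, 0, 0, 0, 0]]}}

```text
time_s: 8.05
tcp_pos: [0.5445, 0.0284, 0.1768]
ee_rot: [[-0.975, -0.222, -0.004], [-0.222, 0.975, -0.001], [0.004, 0.0, -1.0]]
wrist_force: [-0.3, -0.3, -5.0]
gripper_width: 0.158
gripper_force: 30.0
```

{"name": "drive_tool", "arguments": {"rows": [[0, 0, 0, -3, 0, 0, 0], [0, 0, 0, -3, 0, 0, 0], [0, 0, 0, -3, 0, 0, 0], [0, 0, 0, -2, 0, 0, 0], [0, 0, 0, 0, 0, 0, 0]]}}

```text
time_s: 8.47
tcp_pos: [0.5454, 0.0282, 0.1672]
ee_rot: [[-0.975, -0.221, -0.001], [-0.221, 0.975, -0.0], [0.001, 0.0, -1.0]]
wrist_force: [0.0, 0.5, -4.9]
gripper_width: 0.156
gripper_force: 30.0
```

{"name": "drive_tool", "arguments": {"rows": [[0, 0, 0, -2, 0, 0, 0], [0, 0, 0, -2, 0, 0, 0], [0, 0, 0, 0, 0, 0, 0]]}}

```text
time_s: 8.72
tcp_pos: [0.5454, 0.0282, 0.1632]
ee_rot: [[-0.975, -0.221, -0.001], [-0.221, 0.975, -0.0], [0.001, 0.0, -1.0]]
wrist_force: [0.1, -0.4, -5.0]
gripper_width: 0.158
gripper_force: 30.0
```

{"name": "drive_tool", "arguments": {"rows": [[0, 0, 0, -1, 0, 0, 0], [0, 0, 0, -1, 0, 0, 0], [0, 0, 0, 0, 0, 0, 0]]}}

```text
time_s: 8.97
tcp_pos: [0.5455, 0.0282, 0.1614]
ee_rot: [[-0.975, -0.221, -0.0], [-0.221, 0.975, -0.0], [0.0, -0.0, -1.0]]
wrist_force: [-0.4, 0.2, -5.6]
gripper_width: 0.156
gripper_force: 30.0
```

{"name": "drive_tool", "arguments": {"rows": [[0, 0, 0, -1, 0, 0, 0], [0, 0, 0, 0, 0, 0, 0]]}}

```text
time_s: 9.13
tcp_pos: [0.5456, 0.0282, 0.1604]
ee_rot: [[-0.975, -0.221, -0.0], [-0.221, 0.975, -0.0], [0.0, 0.0, -1.0]]
wrist_force: [-0.4, 0.8, -4.8]
gripper_width: 0.156
gripper_force: 30.0
```

{"name": "drive_tool", "arguments": {"rows": [[0, 0, 0, -1, 0, 0, 0], [0, 0, 0, 0, 0, 0, 0], [0, 0, 0, 0, 0, 0, 0]]}}

```text
time_s: 9.38
tcp_pos: [0.5458, 0.0283, 0.1599]
ee_rot: [[-0.975, -0.222, 0.001], [-0.222, 0.975, 0.0], [-0.001, -0.0, -1.0]]
wrist_force: [-0.5, 0.2, -3.3]
gripper_width: 0.154
gripper_force: 30.0
```

Contact is starting: the load went from -5 to -3.3 N at 0.160.

{"name": "drive_tool", "arguments": {"rows": [[0, 0, 0, -0.7, 0, 0, 0], [0, 0, 0, 0, 0, 0, 0], [0, 0, 0, 0, 0, 0, 0]]}}

```text
time_s: 9.63
tcp_pos: [0.5459, 0.0284, 0.1598]
ee_rot: [[-0.975, -0.222, 0.001], [-0.222, 0.975, 0.0], [-0.001, -0.0, -1.0]]
wrist_force: [-2.6, 1.8, 3.9]
gripper_width: 0.154
gripper_force: 30.0
```

```bash
python3 m.py m2
```

```text
[0.54590045 0.02835303 0.15982856] [[-0.975, -0.222, 0.001], [-0.222, 0.975, 0.0], [-0.001, -0.0, -1.0]] [-2.59516443  1.78742261  3.88769849] [ 0.27399888  0.88191864 -0.02804849] 0.154171833696484
side case_mid 0.7 1098 z [0.01  0.126 0.168] [542.9  31.1] [130.8  92.8] 11.6
side case_mid 0.6 2509 z [0.024 0.068 0.109] [372.5 693.3] [ 92.9 128.4] 75.5
side dock_top 0.6 499 z [0.01  0.042 0.072] [533.5  72.3] [129.8   8.6] 12.4
side dock_top 0.6 1492 z [0.014 0.064 0.072] [338.6 147.9] [ 96.1 135.2] 38.5
top case_mid 0.84 444 z [0.06  0.126 0.17 ] [517.8  20.6] [71.8 91.5] 11.0
top case_mid 0.77 1038 z [0.013 0.066 0.109] [371.8 686.8] [ 93.  129.8] 74.5
top dock_top 0.74 401 z [0.001 0.064 0.073] [319.5 171.5] [91.6 65.6] 38.9
top dock_top 0.18 1040 z [0.014 0.066 0.074] [ 473.5 -316.2] [132.1  94.7] 15.7
```

View pics/m2.png

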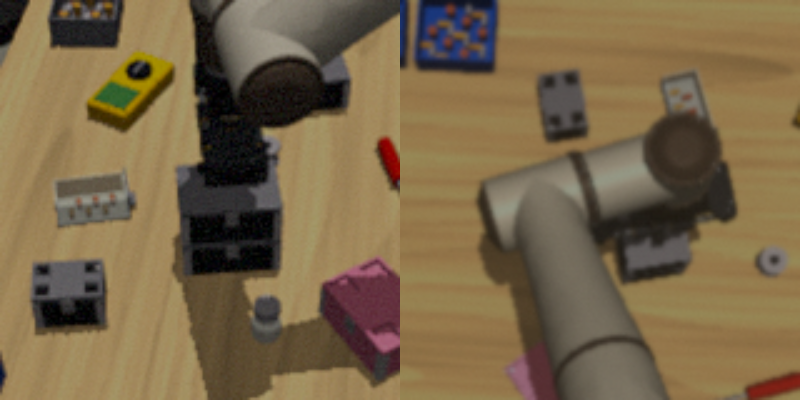

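The upper case sits flush on the dock (side crop (230,220)) and its lid reads z ≈ 0.127, as expected. Releasing.

{"name": "drive_tool", "arguments": {"rows": [[0, 0, 0, 0.7, 0, 0, 0], [60, 0, 0, 0, 0, 0, 0], [60, 0, 0, 0, 0, 0, 0], [60, 0, 0, 0, 0, 0, 0], [60, 0, 0, 0, 0, 0, 0]]}}

```text
time_s: 10.35
tcp_pos: [0.546, 0.0281, 0.1594]
ee_rot: [[-0.975, -0.221, 0.001], [-0.221, 0.975, -0.0], [-0.0, -0.0, -1.0]]
wrist_force: [0.0, 0.2, 0.6]
gripper_width: 0.371
gripper_force: 0.0
```

{"name": "drive_tool", "arguments": {"rows": [[70, 0, 0, 0, 0, 0, 0], [70, 0, 0, 0, 0, 0, 0], [70, 0, 0, 0, 0, 0, 0]]}}

```text
time_s: 10.6
tcp_pos: [0.5457, 0.0282, 0.1595]
ee_rot: [[-0.975, -0.221, 0.0], [-0.221, 0.975, -0.0], [-0.0, -0.0, -1.0]]
wrist_force: [-0.3, -0.1, -0.4]
gripper_width: 0.601
gripper_force: 0.0
```

{"name": "drive_tool", "arguments": {"rows": [[70, 0, 0, 10, 0, 0, 0], [70, 0, 0, 20, 0, 0, 0], [70, 0, 0, 30, 0, 0, 0], [70, 0, 0, 30, 0, 0, 0], [70, 0, 0, 30, 0, 0, 0]]}}

```text
time_s: 11.02
tcp_pos: [0.5455, 0.0281, 0.2817]
ee_rot: [[-0.975, -0.222, 0.001], [-0.222, 0.975, -0.0], [-0.001, -0.0, -1.0]]
wrist_force: [1.7, -0.5, -0.7]
gripper_width: 0.697
gripper_force: 0.0
```

{"name": "drive_tool", "arguments": {"rows": [[70, -10, -35, 0, 0, 0, 0], [70, -10, -35, 0, 0, 0, 0], [70, -10, -35, 0, 0, 0, 0], [70, -10, -35, 0, 0, 0, 0], [70, -10, -35, 0, 0, 0, 0]]}}

```text
time_s: 11.43
tcp_pos: [0.495, -0.1482, 0.2808]
ee_rot: [[-0.975, -0.222, 0.002], [-0.222, 0.975, -0.0], [-0.002, -0.001, -1.0]]
wrist_force: [1.2, -0.5, 1.0]
gripper_width: 0.699
gripper_force: 0.0
```

{"name": "drive_tool", "arguments": {"rows": [[70, -10, -35, 0, 0, 0, 0], [70, -10, -35, 0, 0, 0, 0], [70, -10, -35, 0, 0, 0, 0], [70, 0, 0, 0, 0, 0, 0], [70, 0, 0, 0, 0, 0, 0]]}}

```text
time_s: 11.85
tcp_pos: [0.4649, -0.2534, 0.2802]
ee_rot: [[-0.976, -0.218, 0.001], [-0.218, 0.976, -0.0], [-0.001, -0.0, -1.0]]
wrist_force: [-0.2, 0.6, -0.6]
gripper_width: 0.701
gripper_force: 0.0
```

```bash
python3 m.py m3
```

```text
[ 0.46492892 -0.25342782  0.28019578] [[-0.976, -0.218, 0.001], [-0.218, 0.976, -0.0], [-0.001, -0.0, -1.0]] [-0.24773567  0.59318382 -0.61374542] [ 0.01631601 -0.08737598  0.00107993] 0.7009990194697236
side case_mid 0.82 1351 z [0.065 0.127 0.169] [542.9  30.4] [131.1  95.3] 11.3
side case_mid 0.57 2571 z [0.015 0.068 0.109] [372.7 692.3] [ 93.2 129. ] 75.7
side dock_top 0.65 1510 z [0.013 0.064 0.072] [338.  147.2] [ 95.6 135.1] 39.7
side dock_top 0.55 505 z [0.001 0.041 0.07 ] [533.4  72.9] [129.3   9. ] 13.0
top case_mid 0.96 1045 z [0.081 0.127 0.17 ] [546.6  27. ] [129.8  92.6] 13.1
top case_mid 0.63 1019 z [0.013 0.067 0.108] [372.1 686.7] [ 92.  129.8] 75.3
top dock_top 0.6 964 z [0.052 0.065 0.074] [339.8 145.7] [ 93.8 130.3] 38.3
top dock_top 0.58 66 z [0.012 0.048 0.069] [493.9  43.3] [105.1  50.9] 58.9
```

View pics/m3.png

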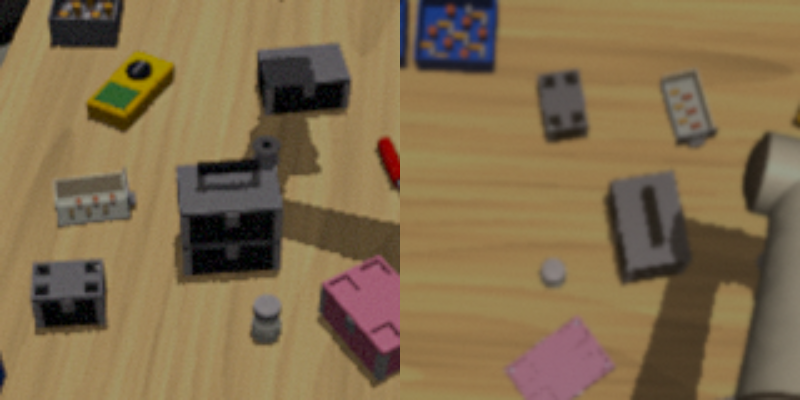

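The handled case is seated on the dock at (546.6, 27) mm, yaw 13°, lid z 0.127. The gripper is clear and the other cases look undisturbed.

```bash
python3 -c "
from station import finish_job; print(finish_job())"
```

```text
the job is handed in; nothing more can be done
None
```

The black handled case is stacked on the dock case with its feet in the recesses and its length matching to within about a degree, the gripper is clear, and the job was handed in at about 12 s; no verdict was returned.

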